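Edge the white tile out over the front of the worktop

TASK

The white ceramic tile with the blue band lies flat on the worktop and is too wide and thin to pick up. Slide it towards you until about 35 mm of it juts out past the front edge of the worktop, roughly square to that edge, so that it can be pinched there, and leave it lying flat without letting it tip off. Leave the round cork mat and the red-lidded glass jar where they stand.

Things in the scene. Friction and masses are not known exactly. Their poses are not given: they have to be found in the camera images.
- tile: loose white ceramic tile with a blue band on top, a slab 108 x 122 x 9 mm (x, y, z), about 0.4 kg; origin at the centre of its underside, z up; at yaw 0 its 122 mm sides are parallel to the worktop's front edge. Starts flat on the worktop, up to 15 degrees from square, in a row with mat and jar in any order. Fingertips set down just behind its far side drag it. It tips off if over 50 mm juts out.
- worktop_edge (a point): a point on the worktop's straight front edge, level with its top; the edge runs along world y, open air on the robot's side of it. Overhang of a square tile = 54 mm minus (tile x minus this x). Behind the work stand a dish rack, front face 245 mm beyond this edge (from z = 0.36 to 0.5 m its upper tray can block a wrist), and, right of y = -0.24, a rice cooker, 170 mm beyond it.
- cork_mat: loose round brown cork mat, diameter 104 mm, 9 mm thick, origin at the centre of its underside; lies flat on the worktop beside the tile or the jar; must stay where it is
- jar: loose squat glass jar with a red lid, 60 mm in diameter, 80 mm tall, standing upright beside the tile or the mat, origin at the centre of its underside; must stay where it is and upright. (Fixed things stand round the work: tall flasks left of y = 0.45, a beaker right of y = -0.37, up to 0.28 m high.)

How it is judged:
By the outcome, as a careful person would: the job done as asked, in the order asked, and still so for the second after the job is handed in, with the robot touching nothing.
It also fails if it takes over 38 s, if anything falls off the work surface, if the arm or the gripper's body presses on something with over 40 N, if the wrist force passes 120 N, or if a joint passes its speed limit or range.

ROBOT

A 6-joint arm with a two-finger parallel gripper is mounted at the origin on a cart in front of the work surface, level with it; the furniture and walls round the work are solid. World frame = base frame: x ahead of the robot, y to its left, z up, the work surface at z = 0. Lengths are in m, angles in rad, forces in N, time in s.
With the tool pointing down it reaches from about 0.375 to 0.975 m from the base axis. Payload 3.8 kg.
Tool frame: the origin (TCP) lies midway between the tips of the shut fingers; the grasp point (between the pads) lies 19 mm behind it; z points along the fingers, y is the line along which they close (so a half turn about z gives the same grasp; the last joint's range is limited). The gripper opens to 85 mm and grips with 20 to 120 N. Pads are 22 mm wide; open, the fingers measure 114 mm over their backs; the gripper's body (76 mm by 85 mm) begins 54 mm behind the grasp point. The pads swing forward as they close: fully open they stand 13 mm farther back than shut.
Start: joints at [1.252, 0.264, 1.604, -0, 1.274, -0.037], TCP at [0.188, 0.648, 0.231] pointing down, gripper open.
Joint ranges: [-2.63, 2.63], [-0.94, 2.18], [0.31, 2.57], [-1.31, 4.45], [0, 2.66], [-2.55, 2.55]. Speed limits (rad/s): [2.57, 2.57, 3.14, 3.14, 3.14, 3.14].

INTERFACE

Orientations are given as a rotation vector (axis times angle).
In Python, from workcell import status, read_camera, workorder, masks_of gives the robot as it stands.
- The arm moves only by the tool drive_tool, never from a script. Its argument "rows" is a list of rows, each a list of 7 numbers: the turn, a rotation vector about the tool's x, y, z in degrees, then the shift along the tool's x, y, z in m, then the opening, from 0 (shut) to 1 (fully open). In form: [[ax, ay, az, tx, ty, tz, claw], ...]. A call has 1 to 8 rows; each row shifts and turns the commanded pose from where the row before left it, along the tool's axes as they then stand; what a row does not reach is not made up. A row lasts 1/12 s, in which the tool goes at most 41.7 mm and 7.16 degrees, less where a joint would pass 70% of its speed; a pose out of reach is approached as far as the arm can. A call is refused whole if a number of a shift passes 0.0417 or a number of a turn 7.16, either way. A call with a gripper value outside its range is refused whole. The fingers move at their own pace and stop on an object; "force" is the grip in N (left out, the last holds). Time passes only in rows, so rows that do not move let the fingers close. It gives the time, the measured TCP pose, the force, the opening and the grip force at its end, in the units of the state.
- status.read_state(): the state, without advancing time (a new reading comes with each control period).
- read_camera(name): name is "scene" or "top"; returns a dict with "color" (420x560x3 uint8, red, green, blue), "intrinsics" (3x3 intrinsics, pixels), "world_from_camera" (4x4, takes a point from camera to world coordinates). Camera axes: x right, y up, looking along -z (the intrinsics and any distortion apply to the point x, -y, -z); pixel columns grow to the right and rows downward; lengths in m; the calibration is good to about 2 mm. A picture is of the moment at which its call begins. There is no depth.
- workorder.finish_job(): hands the job in; it is judged then, once.
Trained networks look in a picture, given as the dict that the camera call returned (one of the last four; its "shot" number tells which), for a name from the list of things; names that differ only in an ending like _2 or _b are one class to them, and where a whole thing is asked for, a point or a joint stands for the part that bears it (a point fixed in the world has none). Each returns a list of dicts, best first, with "score" (0 to 1); they miss things now and then, are a little off and sometimes report something else, mostly with a low value. They report only what shows in the picture. A call takes as long as a camera call.
- masks_of(picture, name): "mask" (420x560 bool, what is visible of it) and "bbox" ([left, top, right, bottom] in pixels, round what is visible of it).
The state is a dict: "time": time; "q": joint angles; "joint_vel": joint speeds; "joint_torque": joint torques, N m; "tool_pos": TCP position; "tcp_rot": TCP orientation; "wrist_force": force on the tool from outside, world axes, zero at the start; "torque": the same for the moment, N m; "width": opening from 0.0 (shut) to 1.0 (fully open); "grip_force": force on a finger pad.
Only numpy, scipy, OpenCV 4.12 (cv2) and the standard library are available. Lean on these libraries where they do the work, as an engineer would, in place of code of your own. Each camera call takes 0.05 s, during which the arm holds its last target. There are 200 camera calls.

## Working session

There is one attempt and no reset: what is moved stays moved. The work goes in short steps, Python scripts to look and compute and a tool call to move; the robot and the scene stay as the last step left them, time stands still between calls to the robot, and variables do not carry over. Pictures are saved under pics/ and viewed, at most 10 in all, crops included, and the job is handed in when it is done.

Besides the shell and the picture viewer there is one more tool, called after "Emit:" in YAML: its name, and indented under it one key for each argument. drive_tool: Moves the arm, as the interface text tells. Its arguments: {"type":"object","properties":{"rows":{"type":"array"},"force":{"type":"number"}},"required":["rows"]}

```bash
mkdir -p pics; cat > h.py <<'E'
import numpy as np, cv2
from workcell import status, read_camera, workorder, masks_of
def ray(p,uv):
    K=np.array(p["intrinsics"]);T=np.array(p["world_from_camera"])
    d=np.linalg.inv(K)@np.array([uv[0],uv[1],1.]);d=T[:3,:3]@np.array([d[0],-d[1],-d[2]])
    return T[:3,3],d
def toplane(p,uv,z):
    o,d=ray(p,uv);return o+d*(z-o[2])/d[2]
def rect(p,m,z):
    c,_=cv2.findContours(m.astype(np.uint8),0,2);c=max(c,key=cv2.contourArea)[:,0]
    w=np.array([toplane(p,x,z)[:2] for x in c]);r=cv2.minAreaRect((w*1000).astype(np.float32))
    return r,cv2.boxPoints(r)
E
python3 - <<'E'
from h import *
s=status.read_state();print({k:np.round(v,3) for k,v in s.items()})
for n in ("top","scene"):
    p=read_camera(n);cv2.imwrite(f"pics/{n}0.png",p["color"][:,:,::-1]);print(n,{k:v for k,v in p.items() if k!='color'})
    for t,z in (("tile",.009),("cork_mat",.009),("jar",.08)):
        for d in masks_of(p,t)[:2]:
            r,b=rect(p,d["mask"],z);print(n,t,round(d["score"],2),d["bbox"],np.round(r[0]),np.round(r[1]),round(r[2],1),b.round().tolist())
E
```

```text
{'time': np.float64(0.0), 'q': array([ 1.252,  0.265,  1.605, -0.   ,  1.274, -0.037]), 'joint_vel': array([ 0.   ,  0.002,  0.001,  0.   , -0.002, -0.002]), 'joint_torque': array([-3.0000e-03, -5.1509e+01, -3.6732e+01, -0.0000e+00,  1.3000e-02,
        0.0000e+00]), 'tool_pos': array([0.187, 0.648, 0.23 ]), 'tcp_rot': array([-0.441, -3.11 ,  0.004]), 'wrist_force': array([ 0.675,  0.248, -0.177]), 'torque': array([ 0.027,  0.034, -0.019]), 'grip_force': np.float64(0.0), 'width': np.float64(1.005)}
top {'intrinsics': array([[421.16545169,   0.        , 273.27911783],
       [  0.        , 421.16545169, 214.16854148],
       [  0.        ,   0.        ,   1.        ]]), 'world_from_camera': array([[-0.01055722,  0.98073063, -0.19507943,  0.2558895 ],
       [-0.99993292, -0.01128394, -0.00261425,  0.02528201],
       [-0.00476514,  0.19503874,  0.98078396,  0.9709244 ],
       [ 0.        ,  0.        ,  0.        ,  1.        ]]), 'shot': 1}
top tile 0.59 [266.0, 179.0, 319.8, 228.7] [477. -20.] [126. 113.] 84.1 [[415.0, -76.0], [527.0, -88.0], [540.0, 37.0], [428.0, 49.0]]
top cork_
[... 449 characters left out ...]
world_from_camera': array([[ 0.75138117,  0.31334794, -0.58072318, -0.16281281],
       [-0.65977455,  0.3419087 , -0.6691756 , -0.62325137],
       [-0.01113049,  0.88595232,  0.46364276,  0.48628294],
       [ 0.        ,  0.        ,  0.        ,  1.        ]]), 'shot': 2}
scene tile 0.7 [289.2, 205.9, 357.5, 242.6] [473. -26.] [136. 118.] 84.3 [[408.0, -88.0], [525.0, -100.0], [539.0, 35.0], [421.0, 47.0]]
scene cork_mat 0.61 [212.4, 167.8, 250.8, 185.8] [457. 303.] [112. 103.] 47.3 [[381.0, 297.0], [457.0, 227.0], [533.0, 310.0], [457.0, 379.0]]
scene jar 0.87 [382.6, 224.5, 425.3, 277.5] [ 406. -272.] [177.  65.] 33.4 [[314.0, -294.0], [350.0, -348.0], [498.0, -251.0], [462.0, -197.0]]
```

View pics/top0.png

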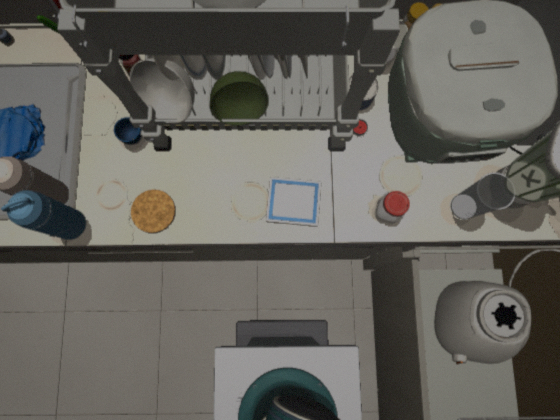

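View pics/scene0.png

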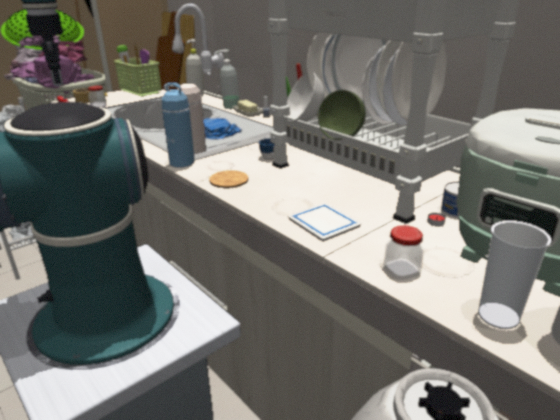

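The top view shows the tile at about (294,202), the mat at (153,211), the jar at (394,206), and the worktop front edge near row 243. Next I'll refine the tile corners and the edge.

```bash
cat >> h.py <<'E'
def edge(p):
    g=cv2.GaussianBlur(cv2.cvtColor(p["color"],cv2.COLOR_RGB2GRAY),(3,3),0).astype(float);pts=[]
    for c in list(range(190,262,3))+list(range(325,365,3)):
        d=np.diff(g[230:262,c]);i=int(np.argmin(d));
        a=d[max(i-1,0):i+2]
        pts.append(toplane(p,(c,230+i+.5+(0 if len(a)<3 else .5*(a[0]-a[2])/(a[0]-2*a[1]+a[2]))),0)[:2])
    pts=np.array(pts);x=pts[:,0];m=np.median(x);k=abs(x-m)<.006
    return m,x[k].std(),np.polyfit(pts[k,1],x[k],1)
E
python3 - <<'E'
from h import *
p=read_camera("top");print(edge(p))
c=p["color"][165:260,230:345];cv2.imwrite("pics/crop.png",cv2.resize(c[:,:,::-1],None,fx=6.5,fy=6.3,interpolation=cv2.INTER_CUBIC))
E
```

```text
(np.float64(0.3809445327958896), np.float64(0.0004287005240118312), array([0.00113855, 0.38100979]))
```

View pics/crop.png

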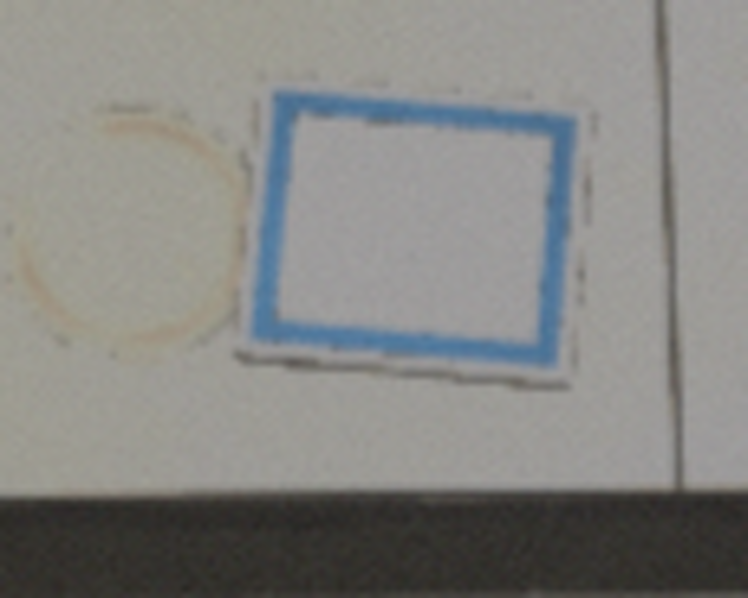

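```bash
cat >> h.py <<'E'
def tile(p):
    im=cv2.resize(p["color"],None,fx=4,fy=4,interpolation=cv2.INTER_CUBIC);h=cv2.cvtColor(im,cv2.COLOR_RGB2HSV)
    m=((h[...,0]>98)&(h[...,0]<125)&(h[...,1]>70)).astype(np.uint8)
    m[:, :4*200]=0;m[:,4*350:]=0;m[:4*165]=0;m[4*265:]=0
    cs,_=cv2.findContours(m,0,2);c=max(cs,key=cv2.contourArea)[:,0]
    w=np.array([toplane(p,(x+.5)/4-.5,.009)[:2] for x in c])*1000
    r=cv2.minAreaRect(w.astype(np.float32));a=r[2]
    y=(a+45)%90-45
    return np.round(r[0],1),np.round(r[1],1),round(y,2),cv2.boxPoints(r).round(1).tolist()
E
python3 - <<'E'
from h import *
p=read_camera("top");print(tile(p))
p=read_camera("scene");print(tile(p))
from scipy.spatial.transform import Rotation as R
s=status.read_state();print(R.from_rotvec(s["tcp_rot"]).as_matrix().round(3))
E
```

```text
(array([479.1, -19.3]), array([109.3,  95. ]), -6.0, [[426.1000061035156, -68.69999694824219], [520.5999755859375, -78.69999694824219], [532.0, 30.100000381469727], [437.5, 40.0]])
(array([439.8, -18.8]), array([ 31.3, 107.4]), 6.33, [[418.29998779296875, 32.79999923706055], [430.20001220703125, -73.9000015258789], [461.29998779296875, -70.5], [449.3999938964844, 36.20000076293945]])
[[-0.961  0.278  0.   ]
 [ 0.278  0.961 -0.   ]
 [-0.    -0.    -1.   ]]
```

Emit:
drive_tool:
  rows:
    - [0, 0, 0, -0.024, -0.032, 0, 1]
    - [0, 0, 0, -0.024, -0.032, 0, 1]
    - [0, 0, 0, -0.024, -0.032, 0, 1]
    - [0, 0, 0, -0.024, -0.032, 0, 1]
    - [0, 0, 0, -0.024, -0.032, 0, 1]
    - [0, 0, 0, -0.024, -0.032, 0, 1]
    - [0, 0, 0, -0.024, -0.032, 0, 1]
    - [0, 0, 0, -0.024, -0.032, 0, 1]

```text
time: 1.22
tool_pos: [0.3012, 0.3474, 0.2315]
tcp_rot: [0.44, 3.11, 0.001]
wrist_force: [0.4, -0.4, 0.4]
width: 1.0
grip_force: 0.0
```

Emit:
drive_tool:
  rows:
    - [0, 0, 0, -0.024, -0.032, 0, 1]
    - [0, 0, 0, -0.024, -0.032, 0, 1]
    - [0, 0, 0, -0.024, -0.032, 0, 1]
    - [0, 0, 0, -0.024, -0.032, 0, 1]
    - [0, 0, 0, -0.024, -0.032, 0, 1]
    - [0, 0, 0, -0.024, -0.032, 0, 1]
    - [0, 0, -5.4, -0.024, -0.032, 0, 1]
    - [0, 0, -5.4, 0, 0, 0, 1]

```text
time: 1.88
tool_pos: [0.4015, 0.0829, 0.2319]
tcp_rot: [0.157, 3.135, -0.005]
wrist_force: [0.3, 0.6, 0.9]
width: 1.005
grip_force: 0.0
```

Emit:
drive_tool:
  rows:
    - [0, 0, -5.3, 0, 0, 0, 1]
    - [0, -4, 0, 0, 0, 0, 1]
    - [0, -4, 0, 0, 0, 0, 1]
    - [0, -4, 0, 0, 0, 0, 1]
    - [0, 0, 0, 0, 0, 0, 1]

```text
time: 2.3
tool_pos: [0.3976, 0.0886, 0.2307]
tcp_rot: [0.007, 2.931, -0.001]
wrist_force: [-0.4, 0.3, -0.9]
width: 1.001
grip_force: 0.0
```

```bash
cat >> h.py <<'E'
from scipy.spatial.transform import Rotation as R
def st():
    s=status.read_state();M=R.from_rotvec(s["tcp_rot"]).as_matrix()
    print(s["time"],s["tool_pos"].round(4),s["q"].round(2),s["wrist_force"].round(1));print(M.round(3));return s,M
E
python3 -c "
from h import *
st()"
```

```text
2.3 [0.3976 0.0886 0.2307] [ 0.19 -0.42  2.26 -0.05  1.1  -1.36] [-0.4  0.3 -0.9]
[[-0.978  0.005  0.209]
 [ 0.004  1.    -0.001]
 [-0.209  0.    -0.978]]
```

Emit:
drive_tool:
  rows:
    - [0, 0, 0, -0.0174, -0.0141, 0.0204, 1]
    - [0, 0, 0, -0.0174, -0.0141, 0.0204, 1]
    - [0, 0, 0, -0.0174, -0.0141, 0.0204, 1]
    - [0, 0, 0, -0.0174, -0.0141, 0.0204, 1]
    - [0, 0, 0, -0.0174, -0.0141, 0.0204, 1]
    - [0, 0, 0, -0.0174, -0.0141, 0.0204, 1]
    - [0, 0, 0, -0.0174, -0.0141, 0.0204, 1]
    - [0, 0, 0, 0, 0, 0, 1]

```text
time: 2.97
tool_pos: [0.5494, -0.0127, 0.1134]
tcp_rot: [0.01, 2.937, -0.001]
wrist_force: [-0.2, 0.5, 0.2]
width: 1.001
grip_force: 0.0
```

Emit:
drive_tool:
  rows:
    - [0, 0, 0, -0.0174, -0.0141, 0.0204, 1]
    - [0, 0, 0, 0, 0, 0, 1]
    - [0, 0, 0, 0, 0, 0, 1]

```text
time: 3.22
tool_pos: [0.5689, -0.025, 0.0995]
tcp_rot: [0.008, 2.936, 0.0]
wrist_force: [-0.2, -0.4, 0.1]
width: 1.001
grip_force: 0.0
```

```bash
python3 -c "
from h import *
st()
for n in ('top','scene'):
    p=read_camera(n);cv2.imwrite(f'pics/{n}1.png',p['color'][:,:,::-1])"
```

```text
3.2167 [ 0.5689 -0.025   0.0995] [-0.1   0.06  2.11  0.03  0.76 -1.68] [-0.2 -0.4  0.1]
[[-0.979  0.006  0.205]
 [ 0.006  1.    -0.001]
 [-0.205  0.001 -0.979]]
```

View pics/scene1.png

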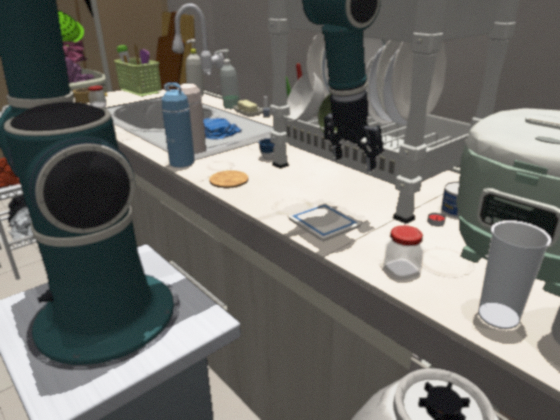

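The gripper is above the area behind the tile, well clear of the jar at (404,250) and the mat at (229,178).

Emit:
drive_tool:
  rows:
    - [0, 0, 0, 0.0036, 0, 0.017, 1]
    - [0, 0, 0, 0.0036, 0, 0.017, 1]
    - [0, 0, 0, 0.0036, 0, 0.017, 1]
    - [0, 0, 0, 0.0036, 0, 0.017, 1]
    - [0, 0, 0, 0.0036, 0, 0.017, 1]
    - [0, 0, 0, 0.002, 0, 0.01, 1]
    - [0, 0, 0, 0, 0, 0, 1]
    - [0, 0, 0, 0, 0, 0, 1]

```text
time: 3.98
tool_pos: [0.569, -0.0244, 0.0039]
tcp_rot: [0.006, 2.932, -0.001]
wrist_force: [-0.1, -0.4, 0.3]
width: 0.998
grip_force: 0.0
```

```bash
python3 -c "
from h import *
st()
p=read_camera('top');print(tile(p));cv2.imwrite('pics/top2.png',cv2.resize(p['color'][130:260,220:375,::-1],None,fx=4.6,fy=4.6,interpolation=cv2.INTER_CUBIC))
p=read_camera('scene');cv2.imwrite('pics/scene2.png',cv2.resize(p['color'][110:260,250:420,::-1],None,fx=4,fy=4,interpolation=cv2.INTER_CUBIC))"
```

```text
3.9833 [ 0.569  -0.0244  0.0039] [-0.1   0.21  2.17  0.04  0.56 -1.69] [-0.1 -0.4  0.3]
[[-0.978  0.004  0.208]
 [ 0.004  1.    -0.001]
 [-0.208  0.    -0.978]]
(array([472.6,  46.7]), array([0., 0.]), 0.0, [[472.6000061035156, 46.70000076293945], [472.6000061035156, 46.70000076293945], [472.6000061035156, 46.70000076293945], [472.6000061035156, 46.70000076293945]])
```

View pics/scene2.png

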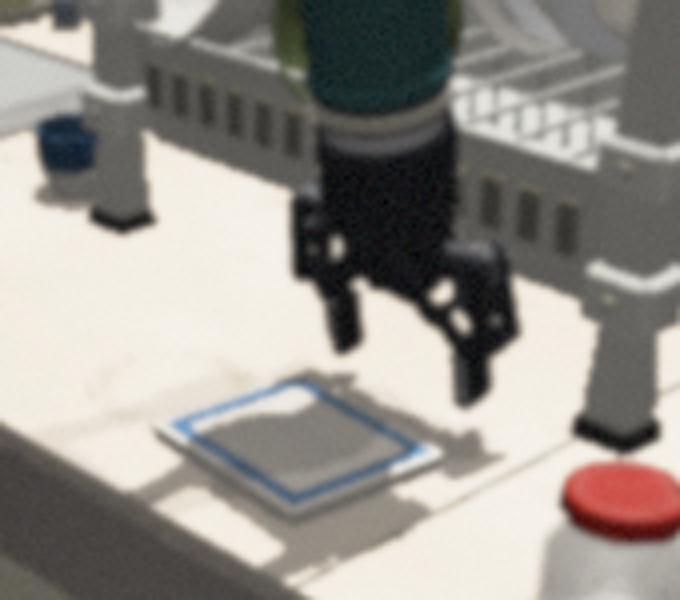

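The fingertips (340,345 and 470,400 in this crop) are behind the far side and about 15 mm up. I'll lower them slowly.

Emit:
drive_tool:
  rows:
    - [0, 0, 0, 0.001, 0, 0.005, 1]
    - [0, 0, 0, 0.001, 0, 0.004, 1]
    - [0, 0, 0, 0.0005, 0, 0.002, 1]
    - [0, 0, 0, 0, 0, 0, 1]
    - [0, 0, 0, 0, 0, 0, 1]

```text
time: 4.5
tool_pos: [0.5688, -0.0248, -0.008]
tcp_rot: [0.007, 2.933, -0.001]
wrist_force: [0.3, -0.4, 0.1]
width: 1.004
grip_force: 0.0
```

Emit:
drive_tool:
  rows:
    - [0, 0, 0, 0.0039, 0, -0.0008, 1]
    - [0, 0, 0, 0.0039, 0, -0.0008, 1]
    - [0, 0, 0, 0.0039, 0, -0.0008, 1]
    - [0, 0, 0, 0.0039, 0, -0.0008, 1]
    - [0, 0, 0, 0.0039, 0, -0.0008, 1]
    - [0, 0, 0, 0.0039, 0, -0.0008, 1]
    - [0, 0, 0, 0.0039, 0, -0.0008, 1]
    - [0, 0, 0, 0.0039, 0, -0.0008, 1]

```text
time: 5.17
tool_pos: [0.5373, -0.0246, -0.0077]
tcp_rot: [0.007, 2.931, -0.001]
wrist_force: [1.5, 0.6, 0.6]
width: 1.001
grip_force: 0.8
```

```bash
python3 -c "
from h import *
st()
p=read_camera('scene');cv2.imwrite('pics/scene3.png',cv2.resize(p['color'][130:260,250:420,::-1],None,fx=4,fy=4,interpolation=cv2.INTER_CUBIC))"
```

```text
5.1667 [ 0.5373 -0.0246 -0.0077] [-0.11  0.17  2.24  0.04  0.52 -1.71] [1.5 0.6 0.6]
[[-0.978  0.005  0.209]
 [ 0.005  1.    -0.001]
 [-0.209  0.    -0.978]]
```

View pics/scene3.png

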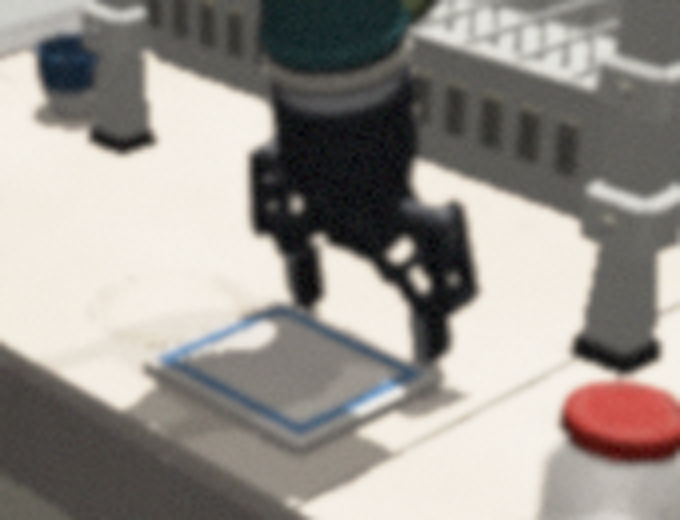

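Both tips are behind the far side, at (305,300) and (430,350), and are pushing the tile. I'll keep dragging and stop short of the goal.

Emit:
drive_tool:
  rows:
    - [0, 0, 0, 0.0049, 0, -0.001, 1]
    - [0, 0, 0, 0.0059, 0, -0.0013, 1]
    - [0, 0, 0, 0.0059, 0, -0.0013, 1]
    - [0, 0, 0, 0.0059, 0, -0.0013, 1]
    - [0, 0, 0, 0.0059, 0, -0.0013, 1]
    - [0, 0, 0, 0.0059, 0, -0.0013, 1]
    - [0, 0, 0, 0.0049, 0, -0.001, 1]
    - [0, 0, 0, 0.0029, 0, -0.0006, 1]

```text
time: 5.88
tool_pos: [0.4939, -0.0245, -0.0075]
tcp_rot: [0.007, 2.931, -0.001]
wrist_force: [3.6, 0.0, 1.0]
width: 1.0
grip_force: 1.5
```

Emit:
drive_tool:
  rows:
    - [0, 0, 0, 0.0029, 0, -0.0006, 1]
    - [0, 0, 0, 0.0029, 0, -0.0006, 1]
    - [0, 0, 0, 0, 0, 0, 1]
    - [0, 0, 0, 0, 0, 0, 1]

```text
time: 6.22
tool_pos: [0.4879, -0.0244, -0.008]
tcp_rot: [0.007, 2.933, -0.001]
wrist_force: [1.6, -0.5, 2.7]
width: 0.999
grip_force: 1.2
```

```bash
python3 -c "
from h import *
st()
p=read_camera('scene')
for d in masks_of(p,'tile')[:1]:print(d['score'],d['bbox'],rect(p,d['mask'],.009))
cv2.imwrite('pics/scene4.png',cv2.resize(p['color'][140:270,230:400,::-1],None,fx=4.6,fy=4.6,interpolation=cv2.INTER_CUBIC))
p=read_camera('top')
for d in masks_of(p,'tile')[:1]:print(d['score'],d['bbox'],rect(p,d['mask'],.009))
"
```

```text
6.2167 [ 0.4879 -0.0244 -0.008 ] [-0.12  0.09  2.34  0.05  0.51 -1.72] [ 1.6 -0.5  2.7]
[[-0.978  0.005  0.207]
 [ 0.005  1.    -0.001]
 [-0.207 -0.    -0.978]]
0.85 [266.7, 214.3, 344.1, 256.1] (((415.3336181640625, -30.64934539794922), (132.65028381347656, 118.56368255615234), 89.35694122314453), array([[355.31113 , -96.30497 ],
       [473.86734 , -97.63564 ],
       [475.3561  ,  35.00628 ],
       [356.7999  ,  36.336952]], dtype=float32))
0.68 [275.5, 217.2, 320.2, 231.5] (((429.1382141113281, -29.51970672607422), (107.36006927490234, 19.364967346191406), 84.9944839477539), array([[414.80896 , -82.15021 ],
       [434.1001  , -83.839836],
       [443.46747 ,  23.110794],
       [424.17633 ,  24.800423]], dtype=float32))
```

View pics/scene4.png

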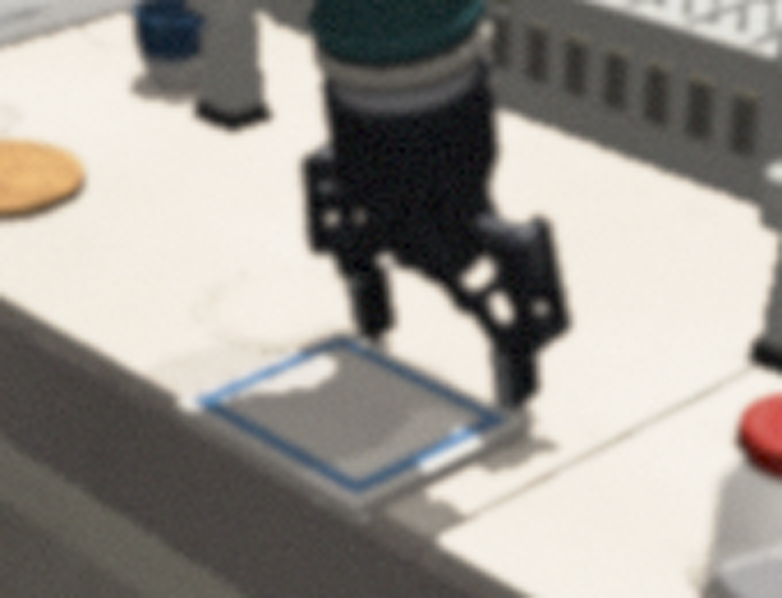

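The tile is now square with both fingers on it and about 16 mm of overhang. I'll drag 17 mm further, then back off and measure.

Emit:
drive_tool:
  rows:
    - [0, 0, 0, 0.002, 0, -0.0004, 1]
    - [0, 0, 0, 0.003, 0, -0.0006, 1]
    - [0, 0, 0, 0.003, 0, -0.0006, 1]
    - [0, 0, 0, 0.003, 0, -0.0006, 1]
    - [0, 0, 0, 0.003, 0, -0.0006, 1]
    - [0, 0, 0, 0.002, 0, -0.0004, 1]
    - [0, 0, 0, 0.001, 0, -0.0002, 1]
    - [0, 0, 0, 0, 0, 0, 1]

```text
time: 7.08
tool_pos: [0.4703, -0.0243, -0.0082]
tcp_rot: [0.007, 2.933, -0.001]
wrist_force: [1.7, 0.4, 1.1]
width: 0.999
grip_force: 0.9
```

Emit:
drive_tool:
  rows:
    - [0, 0, 0, 0, 0, 0, 1]
    - [0, 0, 0, 0, 0, 0, 1]
    - [0, 0, 0, -0.003, 0, 0.0006, 1]
    - [0, 0, 0, -0.006, 0, 0.0013, 1]
    - [0, 0, 0, -0.01, 0, 0.002, 1]
    - [0, 0, 0, -0.02, 0, 0.004, 1]
    - [0, 0, 0, -0.02, 0, 0.004, 1]
    - [0, 0, 0, -0.012, 0, 0.002, 1]

```text
time: 7.75
tool_pos: [0.5461, -0.0248, -0.0067]
tcp_rot: [0.007, 2.93, -0.001]
wrist_force: [0.3, -0.2, 0.6]
width: 1.003
grip_force: 0.0
```

Emit:
drive_tool:
  rows:
    - [0, 0, 0, -0.005, 0, -0.025, 1]
    - [0, 0, 0, -0.005, 0, -0.025, 1]
    - [0, 0, 0, 0, 0, 0, 1]
    - [0, 0, 0, 0, 0, 0, 1]

```text
time: 8.08
tool_pos: [0.5449, -0.0248, 0.0456]
tcp_rot: [0.007, 2.929, -0.001]
wrist_force: [-0.1, 0.2, -1.4]
width: 1.003
grip_force: 0.0
```

```bash
python3 -c "
from h import *
st()
p=read_camera('top');cv2.imwrite('pics/top5.png',cv2.resize(p['color'][150:270,210:360,::-1],None,fx=5,fy=5,interpolation=cv2.INTER_CUBIC))
print(tile(p))
for d in masks_of(p,'tile')[:1]:print(d['score'],d['bbox'],rect(p,d['mask'],.009))
p=read_camera('scene')
for d in masks_of(p,'tile')[:1]:print(d['score'],d['bbox'],rect(p,d['mask'],.009))
"
```

```text
8.0833 [ 0.5449 -0.0248  0.0456] [-0.1   0.09  2.2   0.03  0.64 -1.7 ] [-0.1  0.2 -1.4]
[[-0.977  0.005  0.211]
 [ 0.005  1.    -0.001]
 [-0.211 -0.    -0.977]]
(array([ 535.4, -110.1]), array([1.2, 3.1]), -2.13, [[533.7999877929688, -110.5999984741211], [536.9000244140625, -110.80000305175781], [537.0, -109.5999984741211], [533.9000244140625, -109.5]])
0.86 [262.9, 218.7, 335.2, 255.4] (((397.79644775390625, -31.141883850097656), (128.467041015625, 115.92845916748047), 89.72163391113281), array([[339.5208  , -95.09303 ],
       [455.44794 , -95.656265],
       [456.07208 ,  32.809265],
       [340.14496 ,  33.372498]], dtype=float32))
```

View pics/top5.png

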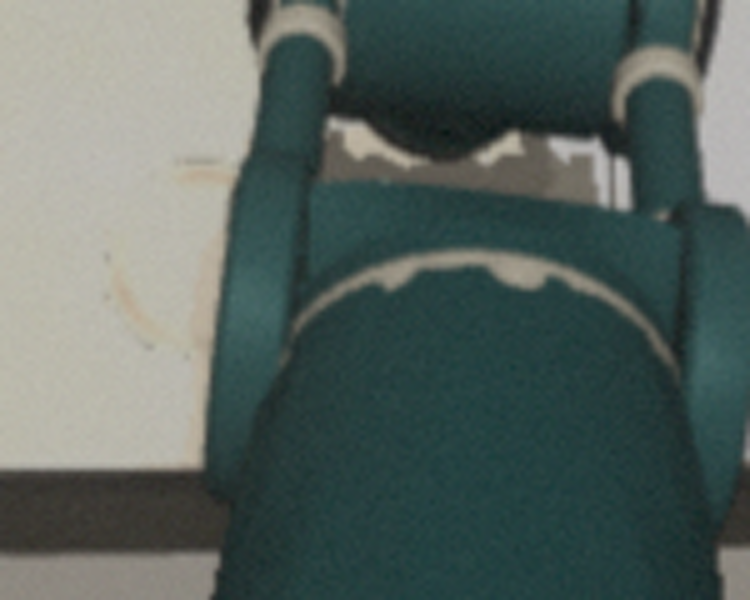

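The arm hides the tile from above, so I'll lift and move aside to measure.

Emit:
drive_tool:
  rows:
    - [0, 0, 0, -0.0063, 0, -0.0293, 1]
    - [0, 0, 0, -0.0063, 0, -0.0293, 1]
    - [0, 0, 0, -0.0063, 0, -0.0293, 1]
    - [0, 0, 0, -0.0063, 0, -0.0293, 1]
    - [0, 0, 0, 0, 0.035, 0, 1]
    - [0, 0, 0, 0, 0.035, 0, 1]
    - [0, 0, 0, 0, 0.035, 0, 1]
    - [0, 0, 0, 0, 0.035, 0, 1]

```text
time: 8.95
tool_pos: [0.5426, 0.1163, 0.163]
tcp_rot: [0.009, 2.933, -0.001]
wrist_force: [0.9, -0.1, -0.2]
width: 1.004
grip_force: 0.0
```

Emit:
drive_tool:
  rows:
    - [0, 0, 0, 0, 0.035, 0, 1]
    - [0, 0, 0, 0, 0.035, 0, 1]
    - [0, 0, 0, 0, 0.035, 0, 1]
    - [0, 0, 0, 0, 0.025, 0, 1]
    - [0, 0, 0, 0, 0, 0, 1]
    - [0, 0, 0, 0, 0, 0, 1]

```text
time: 9.45
tool_pos: [0.543, 0.2463, 0.1623]
tcp_rot: [0.003, 2.935, -0.002]
wrist_force: [-0.3, -1.5, -0.4]
width: 1.0
grip_force: 0.0
```

```bash
python3 -c "
from h import *
st()
p=read_camera('top');cv2.imwrite('pics/top6.png',p['color'][:,:,::-1])
print(tile(p),edge(p))
for t,z in (('tile',.009),('cork_mat',.009),('jar',.08)):
    for d in masks_of(p,t)[:1]:print(t,d['score'],d['bbox'],rect(p,d['mask'],z)[0])
p=read_camera('scene')
for t in ('tile','jar','cork_mat'):
    for d in masks_of(p,t)[:1]:print(t,d['score'],d['bbox'],rect(p,d['mask'],.009)[0])
"
```

```text
9.45 [0.543  0.2463 0.1623] [ 0.44  0.06  1.99 -0.11  0.91 -1.07] [-0.3 -1.5 -0.4]
[[-0.979  0.002  0.205]
 [ 0.002  1.    -0.002]
 [-0.205 -0.001 -0.979]]
(array([402. , -24.1]), array([109.3,  94.8]), -0.27, [[354.29998779296875, -78.5], [449.1000061035156, -78.9000015258789], [449.6000061035156, 30.299999237060547], [354.79998779296875, 30.799999237060547]]) (np.float64(0.3809894471925737), np.float64(0.0004011124188776906), array([0.00090835, 0.38097164]))
tile 0.77 [270.9, 210.9, 323.2, 261.8] ((400.67254638671875, -24.723533630371094), (121.24908447265625, 111.98507690429688), 89.48210906982422)
jar 0.69 [371.8, 191.9, 407.1, 224.7] ((446.3519287109375, -228.75062561035156), (61.86320877075195, 76.62298583984375), 61.21516799926758)
tile 0.58 [260.5, 216.6, 337.8, 257.6] ((398.59130859375, -30.405838012695312), (130.48448181152344, 116.86003875732422), 89.40419006347656)
jar 0.91 [384.9, 225.1, 429.1, 279.9] ((504.8414306640625, -212.6068878173828), (202.9220428466797, 73.93716430664062), 33.353858947753906)
cork_mat 0.65 [209.7, 169.4, 246.4, 188.4] ((456.4284973144531, 301.52801513671875), (114.37456512451172, 99.52860260009766), 56.69833755493164)
```

View pics/top6.png

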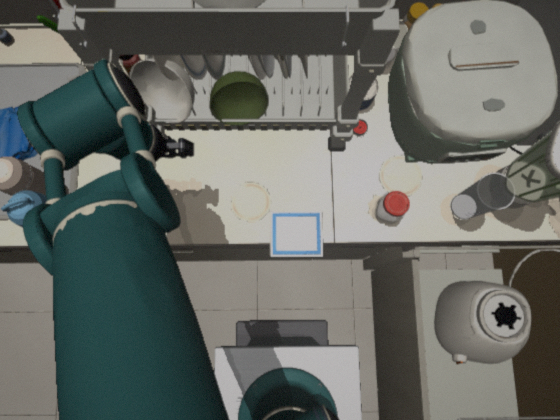

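The tile at (297,234) is square to within 0.3° and juts out about 33 mm. The jar and mat haven't moved and the arm is clear, so I'm handing in.

```bash
python3 -c "
from h import *
print(workorder.finish_job())"
```

```text
the job is handed in; nothing more can be done
None
```

The job is handed in: the tile lies flat, square to the edge within about 0.3°, with about 33 mm jutting out; the mat and jar are where they stood, and the arm is clear of everything (9.5 s of the 38 s used).

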